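# Push a wrapped cake through the spring flap into the tote

## Robot

A 7-joint arm with a two-finger parallel gripper is mounted at the origin on the work surface. World frame = base frame: x ahead of the robot, y to its left, z up, the work surface at z = 0. Lengths are in m, angles in rad, forces in N, time in s.
With the tool pointing down it reaches from about 0.425 to 0.875 m from the base axis. Payload 8.4 kg.
Tool frame: the origin (TCP) lies at the very end of the fingers, on their centre line; the grasp point (between the pads) lies 19 mm behind it (grasp_offset is the distance from the TCP to the grasp point, in m); z points along the fingers, y is the line along which they close (so a half turn about z gives the same grasp; the last joint's range is limited). The gripper opens to 87 mm and grips with 3 to 60 N. Pads are 19 mm wide; open, the fingers measure 117 mm over their backs; the gripper's body (75 mm by 190 mm) begins 51 mm behind the grasp point.
Start: joints at [-1.342, 0.333, 0.04, 1.465, -0.013, 1.343, -0.059], TCP at [0.209, 0.615, 0.223] pointing down, gripper open.
Joint ranges: [-2.58, 2.58], [-0.38, 2.09], [-1.3, 1.39], [0.25, 2.4], [-1.5, 4.64], [0.08, 2.09], [-2.65, 2.65]. Speed limits (rad/s): [2.22, 2.22, 2.79, 2.79, 3.14, 3.14, 3.14].

## Interface

Orientations are given as a unit quaternion [x, y, z, w].
In Python, from rig import * gives the robot as it stands.
- The arm moves only by the shell command python3 -m inch 'ROWS'. ROWS is JSON, one flat list of numbers, 7 for each row, row after row: the turn, a rotation vector about the tool's x, y, z in rad, then the shift along the tool's x, y, z in m, then the finger opening in m, from 0 to 0.087. In form: [ax, ay, az, tx, ty, tz, fingers, ax, ay, az, tx, ty, tz, fingers, ...]. A call has 1 to 12 rows; each row shifts and turns the commanded pose from where the row before left it, along the tool's axes as they then stand; what a row does not reach is not made up. A row lasts 1/8 s, in which the tool goes at most 62.5 mm and 10.7 degrees, less where a joint would pass 70% of its speed; a pose out of reach is approached as far as the arm can. A call is refused whole if a number of a shift passes 0.0625 or a number of a turn 0.188, either way. A call with a gripper value outside its range is refused whole. The fingers move at their own pace and stop on an object; the grip force is fixed at half the most. Time passes only in rows, so rows that do not move let the fingers close. It gives the time, the measured TCP pose, the force, the opening and the grip force at its end, in the units of the state.
- observe(): the state, without advancing time (a new reading comes with each control period).
- capture(name): name is "scene" or "top" or "wrist"; returns a dict with "pixels" (480x640x3 uint8, red, green, blue), "range_z" (480x640 float32, m along the optical axis (not along the pixel's ray), 0 where there is no reading), "vertical_fov" (degrees; the focal length in pixels is half the picture's height over the tangent of half this angle, whatever the lens; pixels are square), "cx", "cy" (the principal point, pixels), "pose" (4x4, takes a point from camera to world coordinates). Camera axes: x right, y down, z forward; pixel columns grow to the right and rows downward; lengths in m; the calibration is good to about 2 mm. The wrist camera is an equidistant fisheye: a pixel r from the principal point sees the ray r / f radians off the axis. A picture is of the moment at which its call begins.
- sign_off(): hands the job in; it is judged then, once.
Trained networks look in a picture, given as the dict that the camera call returned (one of the last four; its "shot" number tells which), for a name from the list of things; names that differ only in an ending like _2 or _b are one class to them, and where a whole thing is asked for, a point or a joint stands for the part that bears it (a point fixed in the world has none). Each returns a list of dicts, best first, with "confidence" (0 to 1); they miss things now and then, are a little off and sometimes report something else, mostly with a low value. They report only what shows in the picture. A call takes as long as a camera call. They do not tell look-alikes from the thing itself.
- boxes_of(query, picture): "pixel" ([column, row] in pixels, amid what is visible of it).
- outline_of(query, picture): "region" (480x640 bool, what is visible of it) and "pixel" ([column, row] in pixels, amid what is visible of it).
The state is a dict: "time_s": time; "joints": joint angles; "joint_velocities": joint speeds; "effort": joint torques, N m; "ee_pos": TCP position; "ee_rot": TCP orientation; "ft_force": force on the tool from outside, world axes, zero at the start; "moment": the same for the moment, N m; "finger_gap": opening from 0.0 (shut) to 1.0 (fully open); "gripper_force": force on a finger pad.
Only numpy, scipy, OpenCV 4.12 (cv2) and the standard library are available. Lean on these libraries where they do the work, as an engineer would, in place of code of your own. Each camera call takes 0.05 s, during which the arm holds its last target. There are 200 camera calls.

## Task

Push the flap of the pack-off station open with one finger and keep it open with that finger while the other finger pushes the wrapped cake lying on the deck through the gate, so that it drops off the deck's edge into the yellow tote and the flap swings shut behind it. Use the fingers only to push: do not pick the cake up, and do not push the flap open with the cake or let the flap press on it. Leave the other things on the bench where they are.

Things in the scene. Friction and masses are not known exactly. Their poses are not given: they have to be found in the camera images.
- station: Fixed pack-off station on the bench, turned by its yaw. Origin at bench height under the middle of the gate line. Its x axis is the way the cake travels (deck, gate, tote), y to the left of that, z up. Gate at x = 0, open at the top, between posts 36 mm high above the deck (tops z = 111 mm, x = -7 to 7; left y = 66 to 88, right y = -74 to -52 mm).
- deck_edge (a point): Middle of the far edge of the station's aluminium deck, on its top (station x = 4, y = 0, z = 75 mm). The deck runs from x = -160 to 4 mm, y = -78 to 92 mm, and ends here in a sheer drop into the tote. On it two guide fences 18 mm high, 5 mm thick, along x, inner faces at y = -52 (x = -160 to 0) and y = 8 mm (x = -160 to -10): the lane of the cake. Left of the lane the deck is free.
- tote_floor (a point): Middle of the inner floor of the open yellow tote behind the gate (station x = 96, y = 0, z = 6 mm). Inside it spans station x = 4 to 188 mm, y = -77 to 91 mm; its rims are at z = 58 mm, lower than the deck. It is part of the station.
- flap: White flap in the gate. Origin on its upright hinge pin at deck height (station x = 0, y = 62 mm); the panel runs 4 to 108 mm along its own -y axis, 4 mm thick, 4 to 35 mm above the deck, dark strip on the free end. Shut (yaw as the station's) it spans the gate; it opens only away over the tote, yaw up to +1.5 rad. A spring always shuts it: 0.05 N m shut, 0.12 N m wide open.
- pack: The wrapped cake to be pushed through: a brown sesame cake with a white paper band, a rigid block 44 mm (its x, about the way of travel) by 50 mm (its y) by 30 mm high, about 100 g, lying in the lane between the fences. Origin at the centre of its underside.
- cake_slab: Bystander: two larger wrapped cakes in a pile, 60 x 75 x 60 mm, on the bench beside the station. Origin at the centre of its underside.
- jar: Bystander: a jar 60 mm across and 85 mm high on the bench. Origin at the centre of its underside.
- tape: Bystander: a roll of tape 90 mm across and 45 mm high lying on the bench. Origin at the centre of its underside.
Things that resemble listed ones, but are neither listed nor needed, are in the scene too. Leave any turquoise look-alike of the pack alone.

How it is judged:
By the outcome, as a careful person would: the job done as asked, in the order asked, and still so for the second after the job is handed in, with the robot touching nothing.
It also fails if it takes over 35 s, if anything falls off the work surface, if the arm or the gripper's body presses on something with over 40 N, if the wrist force passes 120 N, or if a joint passes its speed limit or range.

## Working session

There is one attempt and no reset: what is moved stays moved. The work goes in short steps, Python scripts to look and compute and a shell command to move; the robot and the scene stay as the last step left them, time stands still between calls to the robot, and variables do not carry over. Pictures are saved under pics/ and viewed, at most 10 in all, crops included, and the job is handed in when it is done.

```bash
mkdir -p pics; ls
cat > h.py <<'E'
from rig import *
import numpy as np, cv2
from scipy.spatial.transform import Rotation as R
def cloud(p):
    h,w=p["range_z"].shape; f=h/2/np.tan(np.radians(p["vertical_fov"])/2)
    u,v=np.meshgrid(np.arange(w),np.arange(h)); z=p["range_z"]
    c=np.stack([(u-p["cx"])/f*z,(v-p["cy"])/f*z,z],-1)
    return c@np.array(p["pose"])[:3,:3].T+np.array(p["pose"])[:3,3]
def save(n,img): cv2.imwrite("pics/"+n,cv2.cvtColor(img,cv2.COLOR_RGB2BGR))
E
python3 - <<'E'
from h import *
s=observe(); print({k:np.round(v,3).tolist() for k,v in s.items()})
for n in("top","scene"):
    p=capture(n); save(n+"1.png",p["pixels"]); np.save(n+".npy",cloud(p))
    for q in("station","flap","pack","cake_slab","jar","tape"):
        for d in outline_of(q,p):
            m=d["region"]&(p["range_z"]>0); c=cloud(p)[m]
            print(n,q,round(d["confidence"],2),np.round(d["pixel"]),np.round(np.median(c,0),3) if m.any() else None, m.sum())
E
```

```text
pics
{'time_s': 0.0, 'joints': [-1.342, 0.334, 0.04, 1.466, -0.013, 1.343, -0.058], 'joint_velocities': [0.001, -0.001, 0.0, -0.001, 0.0, 0.001, 0.0], 'effort': [-0.0, -65.638, 1.335, -40.38, -0.06, 0.045, 0.0], 'ee_pos': [0.209, 0.615, 0.222], 'ee_rot': [0.163, 0.987, -0.001, -0.0], 'ft_force': [-0.568, 0.502, 0.468], 'moment': [0.001, -0.005, 0.024], 'gripper_force': 0.0, 'finger_gap': 0.998}
top station 0.71 [338. 210.] [0.608 0.021 0.057] 17063
top flap 0.57 [346. 218.] [0.575 0.012 0.105] 280
top pack 0.77 [292. 357.] [0.324 0.107 0.03 ] 649
top pack 0.75 [386. 350.] [ 0.336 -0.071  0.029] 664
top pack 0.67 [450. 312.] [ 0.411 -0.197  0.029] 711
top pack 0.66 [371. 260.] [ 0.496 -0.034  0.104] 726
top cake_slab 0.72 [420. 167.] [ 0.679 -0.138  0.058] 1336
top jar 0.95 [437. 225.] [ 0.566 -0.156  0.083] 1032
top tape 0.7 [239. 208.] [0.594 0.201 0.042] 1069
scene station 0.75 [317. 284.] [0.622 0.028 0.037] 19363
scene flap 0.61 [308. 235.] [0.577 0.013 0.098] 858
scene pack 0.95 [338. 180.] [0.338 0.104 0.03 ] 525
scene pack 0.9 [279. 213.] [ 0.512 -0.034  0.105] 829
scene pack 0.9 [198. 220.] [ 0.421 -0.197  0.029] 709
scene pack 0.63 [255. 183.] [ 0.341 -0.072  0.031] 440
scene cake_slab 0.74 [219. 325.] [ 0.702 -0.139  0.055] 2346
scene jar 0.59 [205. 269.] [ 0.59  -0.159  0.061] 1750
scene tape 0.8 [416. 254.] [0.601 0.197 0.032] 2013
```

View pics/top1.png

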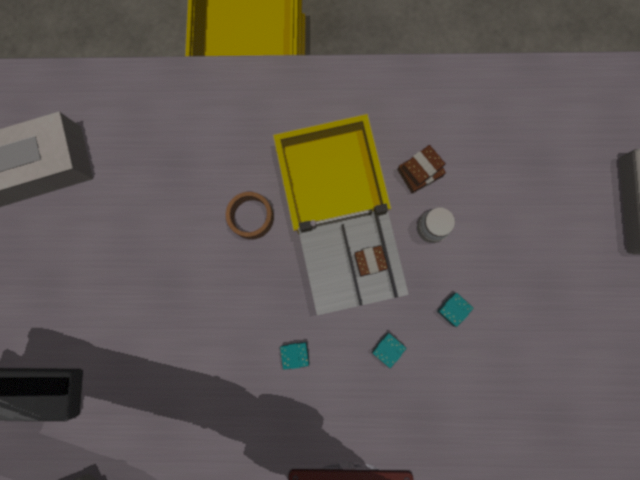

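View pics/scene1.png

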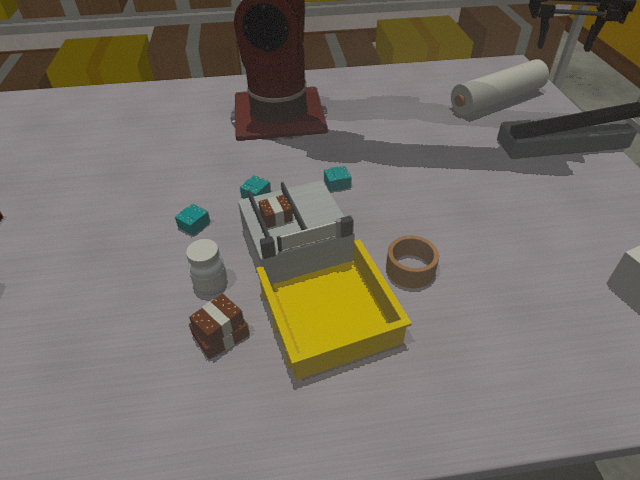

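The top view shows the station in the middle: gate posts at (306,226) and (380,210), the brown pack at (371,260) in the lane, and three turquoise look-alikes below. The scene view shows the flap shut. Next I fit the poses.

Run:
```python
from h import *
from scipy.optimize import minimize
for n in("top","scene"):
    c=np.load(n+".npy").reshape(-1,3)
    c=c[(abs(c[:,0]-.55)<.25)&(abs(c[:,1]-.02)<.17)]
    d=c[(c[:,2]>.066)&(c[:,2]<.084)][:,:2]; d=d[(d[:,0]<.62)&(d[:,1]>-.12)]
    po=c[(c[:,2]>.105)&(c[:,2]<.118)][:,:2]
    # deck + fences footprint
    a=c[(c[:,2]>.066)&(c[:,2]<.12)&(c[:,1]>-.12)]
    print(n,len(d),"deck z",np.median(c[(c[:,2]>.066)&(c[:,2]<.084)][:,2]), cv2.minAreaRect(a[:,:2].astype(np.float32)))
    mu=po.mean(0)
    def cost(p):
        y=p[2]; M=np.array([[np.cos(y),-np.sin(y)],[np.sin(y),np.cos(y)]]); q=(a[:,:2]-p[:2])@M
        ex=np.maximum(0,np.maximum(-.160-q[:,0],q[:,0]-.006))+np.maximum(0,np.maximum(-.078-q[:,1],q[:,1]-.092))
        t=(po-p[:2])@M
        return np.minimum(ex,.01).sum()/len(a)*20+np.minimum(abs(t[:,0]),.02).mean()
    b=min((minimize(cost,[.58,.01,y],method="Nelder-Mead",options=dict(xatol=1e-5,fatol=1e-8,maxiter=2000)) for y in(.1,.2,.3)),key=lambda r:r.fun)
    print(b.x,b.fun)
    y=b.x[2]; M=np.array([[np.cos(y),-np.sin(y)],[np.sin(y),np.cos(y)]])
    q=(a[:,:2]-b.x[:2])@M; print("deck extents",np.percentile(q,[1,99],axis=0).round(4).tolist())
    t=(po-b.x[:2])@M
    for nm,s in(("L",(t[:,1]>.05)&(abs(t[:,0])<.03)),("R",(t[:,1]<-.045)&(abs(t[:,0])<.03)),("flap",(abs(t[:,1])<.04)&(abs(t[:,0])<.03)),("pack",(t[:,0]<-.04))):
        if s.sum(): print(nm,s.sum(),np.percentile(t[s],[3,50,97],axis=0).round(4).tolist())
    k=(c[:,2]>.1)&(c[:,2]<.109)
    k=(c[k][:,:2]-b.x[:2])@M; k=k[k[:,0]<-.04]; print("pack",len(k),k.mean(0),cv2.minAreaRect(k.astype(np.float32)))
    k=c[(c[:,2]>.088)&(c[:,2]<.097)]; k=(k[:,:2]-b.x[:2])@M
    for s in(-.0545,.0105):
        f=k[(abs(k[:,1]-s)<.012)&(k[:,0]<-.02)]; print("fence",s,len(f),np.median(f,0))
```

```text
top 6700 deck z 0.07432604914316143 ((0.5009945034980774, -0.002065718173980713), (0.16691970825195312, 0.17004282772541046), 12.815156936645508)
[0.57679234 0.00818992 0.22503616] 0.00938618148249115
deck extents [[-0.158, -0.0761], [0.0021, 0.0903]]
L 132 [[-0.0064, 0.0537], [-0.0005, 0.073], [0.0061, 0.0868]]
R 100 [[-0.0066, -0.0733], [-0.0001, -0.0623], [0.0064, -0.0518]]
flap 108 [[-0.0019, -0.0365], [-0.0001, -0.0013], [0.0024, 0.0372]]
pack 234 [[-0.1077, -0.046], [-0.0875, -0.0241], [-0.0666, -0.0013]]
pack 696 [-0.08672242 -0.02335555] ((-0.08667336404323578, -0.023592974990606308), (0.04480482637882233, 0.05020216479897499), 1.5305241346359253)
fence -0.0545 239 [-0.09060543 -0.05423487]
fence 0.0105 233 [-0.09187964  0.01047374]
scene 3688 deck z 0.07620779151121104 ((0.5006037950515747, -0.0019391030073165894), (0.1721293181180954, 0.17122185230255127), 12.66757869720459)
[0.57832367 0.00857352 0.22513039] 0.010850760055230477
deck extents [[-0.16, -0.0771], [0.006, 0.0895]]
L 155 [[-0.0066, 0.0517], [0.0014, 0.0708], [0.0061, 0.0861]]
R 122 [[-0.0078, -0.0736], [0.0022, -0.0634], [0.0065, -0.0524]]
flap 183 [[-0.0033, -0.0377], [-0.0005, -0.0], [0.0016, 0.0384]]
pack 414 [[-0.1084, -0.0467], [-0.087, -0.0245], [-0.0663, -0.0012]]
pack 527 [-0.08491615 -0.02477225] ((-0.0875471830368042, -0.023828422650694847), (0.04863220825791359, 0.05002947151660919), 2.384992837905884)
fence -0.0545 202 [-0.08523429 -0.05445077]
fence 0.0105 198 [-0.0819327   0.00959821]
```

```bash
python3 -m inch '[0,0,0.135,0,0,0,0.086, 0,0,0.135,0,0,0,0.086, 0,0,0.135,0,0,0,0.086, 0,0,0,-0.025,-0.011,0,0.086, 0,0,0,-0.045,-0.02,0,0.086, 0,0,0,-0.045,-0.02,0,0.086, 0,0,0,-0.045,-0.02,0,0.086, 0,0,0,-0.045,-0.02,0,0.086, 0,0,0,-0.045,-0.02,0,0.086, 0,0,0,-0.045,-0.02,0,0.086, 0,0,0,-0.045,-0.02,0,0.086, 0,0,0,-0.045,-0.02,0,0.086]'
cat > go.py <<'E'
from h import *
import sys
S=np.array([.577,.0083]); Y=.225
def rep(sx=-.089,sy=.007,z=.085,ang=np.radians(47.95)):
    o=observe(); r=R.from_quat(o["ee_rot"]).as_matrix(); p=np.array(o["ee_pos"])
    M=np.array([[np.cos(Y),-np.sin(Y)],[np.sin(Y),np.cos(Y)]])
    g=np.r_[S+M@[sx,sy],z]
    ya=np.arctan2(r[1,1],r[0,1])
    print("t",o["time_s"],"station xy",M.T@(p[:2]-S),"z",p[2],"tool delta",r.T@(g-p),"turn z",ya-ang,"zdir",r[:,2].round(3),"F",np.round(o["ft_force"],1),"gap",o["finger_gap"])
if __name__=="__main__": rep(*map(float,sys.argv[1:]))
E
python3 go.py
```

```text
time_s: 2.2
ee_pos: [0.3815, 0.2292, 0.2228]
ee_rot: [0.358, 0.934, 0.0, 0.0]
ft_force: [1.0, 0.3, -1.1]
finger_gap: 0.989
gripper_force: 0.0
t 2.2 station xy [-0.14125231  0.25892997] z 0.2227953015524627 tool delta [-0.23614285 -0.10231944  0.13767297] turn z 0.0011630956654610225 zdir [ 0.     0.001 -1.   ] F [ 1.   0.3 -1.1] gap 0.9893435802150672
```

```bash
python3 -m inch '[0,0,0,-0.045,-0.02,0,0.086, 0,0,0,-0.045,-0.02,0,0.086, 0,0,0,-0.045,-0.02,0,0.086, 0,0,0,-0.045,-0.02,0,0.086, 0,0,0,-0.036,-0.015,0,0.086, 0,0,0,-0.02,-0.007,0.04,0.086, 0,0,0,0,0,0.045,0.086, 0,0,0,0,0,0,0.086, 0,0,0,0,0,0,0.086]'
python3 go.py
python3 - <<'E'
from h import *
p=capture("wrist"); save("w1.png",p["pixels"])
E
```

```text
time_s: 3.32
ee_pos: [0.489, -0.0027, 0.1391]
ee_rot: [0.358, 0.934, 0.0, 0.001]
ft_force: [0.0, -0.6, 0.9]
finger_gap: 0.982
gripper_force: 0.0
t 3.325 station xy [-0.08827997  0.00890833] z 0.1390827103418011 tool delta [-0.00110257 -0.00174152  0.05408189] turn z 0.0014539272960667482 zdir [ 0.001  0.    -1.   ] F [ 0.  -0.6  0.9] gap 0.9820900662245688
```

View pics/w1.png

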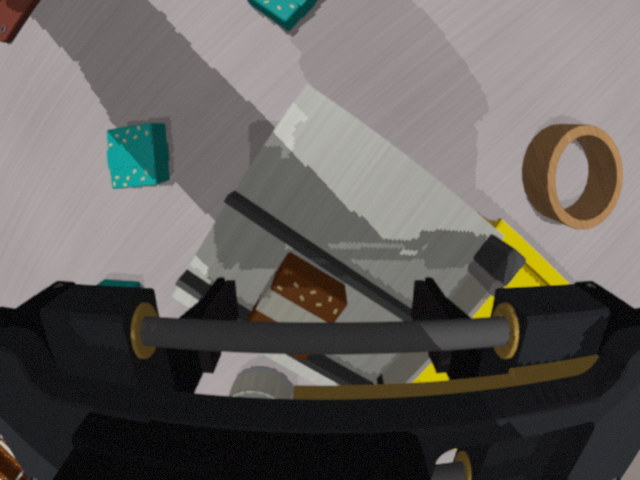

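The wrist view shows the left finger at (215,320), behind the brown pack at (310,290). The right finger is at (435,310), left of the lane fence and short of the gate post at (497,258), as planned. I'll descend.

```bash
python3 -m inch '[0,0,0,-0.001,-0.002,0.02,0.086, 0,0,0,0,0,0.018,0.086, 0,0,0,0,0,0.016,0.086, 0,0,0,0,0,0,0.086]'
python3 go.py
python3 - <<'E'
from h import *
p=capture("scene"); save("s2.png",cv2.resize(p["pixels"][120:320,180:420],(720,600)))
E
```

```text
time_s: 3.88
ee_pos: [0.4875, -0.0049, 0.0835]
ee_rot: [0.358, 0.934, -0.0, -0.0]
ft_force: [0.0, 0.1, 0.3]
finger_gap: 0.991
gripper_force: 0.0
t 3.875 station xy [-0.09022835  0.0070877 ] z 0.08347592055316833 tool delta [-0.00077825  0.00095306 -0.00152492] turn z 0.001498575321239315 zdir [-0.001 -0.    -1.   ] F [0.  0.1 0.3] gap 0.9912281707747228
```

View pics/s2.png

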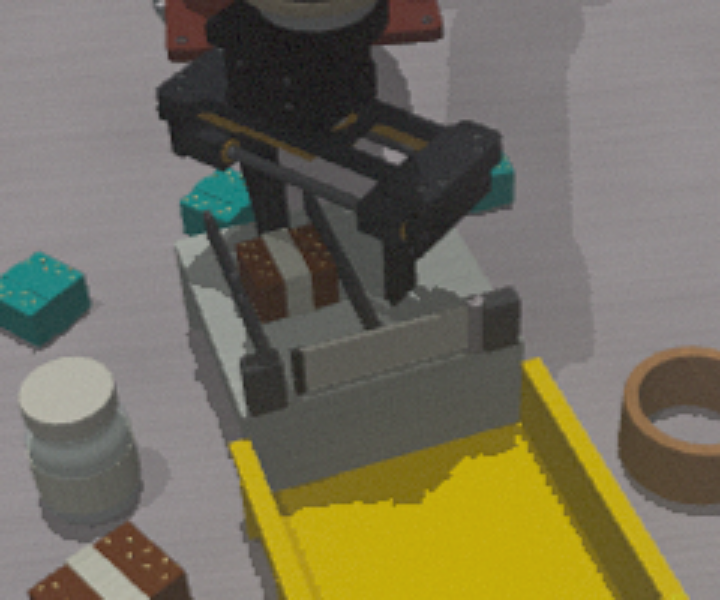

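The fingers are down on the deck, one behind the pack and the other left of the lane, facing the shut flap. Now I'll push along station +x.

```bash
python3 -m inch '[0,0,0,-0.0046,0.0065,0,0.086, 0,0,0,-0.0058,0.0082,0,0.086, 0,0,0,-0.0058,0.0082,0,0.086, 0,0,0,-0.0058,0.0082,0,0.086, 0,0,0,-0.0058,0.0082,0,0.086, 0,0,0,-0.0058,0.0082,0,0.086, 0,0,0,0,0,0,0.086]'
python3 go.py
python3 - <<'E'
from h import *
p=capture("scene"); save("s3.png",cv2.resize(p["pixels"][120:320,180:420],(720,600)))
E
```

```text
time_s: 4.8
ee_pos: [0.545, 0.0077, 0.0833]
ee_rot: [0.358, 0.934, -0.0, 0.0]
ft_force: [-2.6, -1.7, -0.5]
finger_gap: 0.994
gripper_force: 1.0
t 4.8 station xy [-0.03131788  0.00651278] z 0.08334176827062086 tool delta [ 0.03358995 -0.04689548 -0.00165619] turn z 0.0012552683714676105 zdir [ 0.    -0.001 -1.   ] F [-2.6 -1.7 -0.5] gap 0.9935177104437171
```

View pics/s3.png

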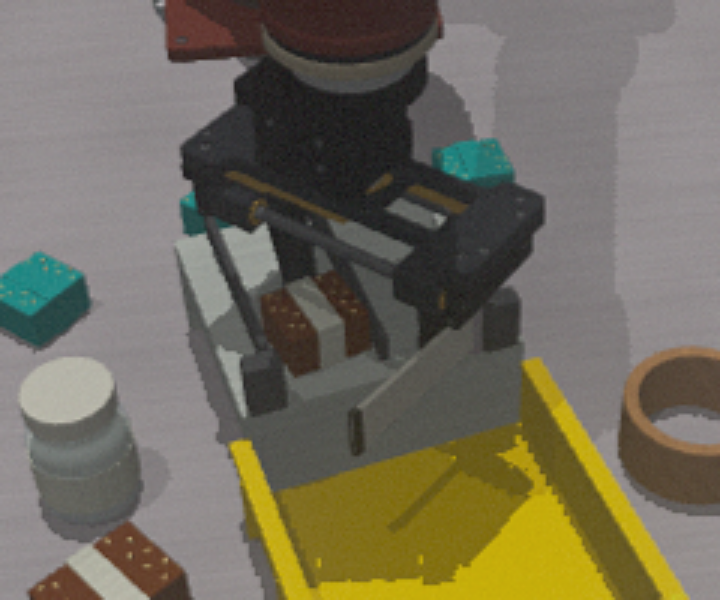

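The pack is in the lane, about 20 mm short of the gate. The finger holds the flap roughly halfway open, with its free end at (357,430), clear of the pack. I'll keep pushing.

```bash
python3 -m inch '[0,0,0,-0.0058,0.0082,0,0.086, 0,0,0,-0.0058,0.0082,0,0.086, 0,0,0,-0.0058,0.0082,0,0.086, 0,0,0,0,0,0,0.086]'
python3 go.py
python3 - <<'E'
from h import *
p=capture("scene"); save("s4.png",cv2.resize(p["pixels"][120:320,180:420],(720,600)))
E
```

```text
time_s: 5.35
ee_pos: [0.5745, 0.0138, 0.0836]
ee_rot: [0.358, 0.934, -0.0, 0.001]
ft_force: [0.5, -3.7, -0.1]
finger_gap: 0.992
gripper_force: 1.4
t 5.35 station xy [-0.00120887  0.00595191] z 0.08364929101578628 tool delta [ 0.05133152 -0.07122662 -0.00143154] turn z 0.0006633656947674371 zdir [ 0.001 -0.001 -1.   ] F [ 0.5 -3.7 -0.1] gap 0.9919403330416121
```

View pics/s4.png

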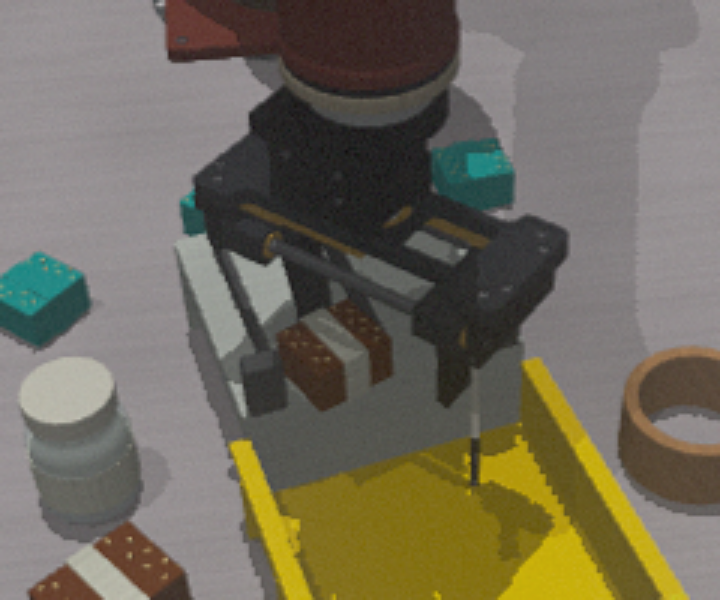

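Run:
```python
from h import *
from go import S,Y
p=capture("scene"); c=cloud(p); d=outline_of("pack",p)
M=np.array([[np.cos(Y),-np.sin(Y)],[np.sin(Y),np.cos(Y)]])
for e in d:
    k=c[e["region"]&(c[...,2]>.099)&(c[...,2]<.111)]
    if len(k)>50:
        q=(k[:,:2]-S)@M; print(len(q),e["confidence"],cv2.minAreaRect(q.astype(np.float32)),cv2.boxPoints(cv2.minAreaRect(q.astype(np.float32))).round(3).tolist(),np.percentile(q,[2,98],axis=0).round(3).tolist())
```

```text
622 0.64 ((-0.011203847825527191, -0.019805721938610077), (0.049233704805374146, 0.049941424280405045), 15.675893783569336) [[-0.041999999433755875, -0.0020000000949949026], [-0.02800000086426735, -0.05000000074505806], [0.01899999938905239, -0.03700000047683716], [0.006000000052154064, 0.010999999940395355]] [[-0.032, -0.045], [0.016, 0.006]]
```

The pack has yawed about 15° and is centred near station (-9, -20) mm. The flap is nearly fully open and clear of it. I'll finish the push with a small shift to the left, so the contact is closer to the middle of the pack.

```bash
python3 -m inch '[0,0,0,-0.0042,0.0094,0,0.086, 0,0,0,-0.0042,0.0094,0,0.086, 0,0,0,-0.0058,0.0082,0,0.086, 0,0,0,-0.0058,0.0082,0,0.086, 0,0,0,0,0,0,0.086, 0,0,0,0,0,0,0.086]'
python3 go.py
python3 - <<'E'
from h import *
p=capture("scene"); save("s5.png",cv2.resize(p["pixels"][120:320,180:420],(720,600)))
E
```

```text
time_s: 6.25
ee_pos: [0.6126, 0.027, 0.0837]
ee_rot: [0.358, 0.934, 0.0, 0.0]
ft_force: [1.1, -1.5, -0.6]
finger_gap: 0.982
gripper_force: 0.8
t 6.25 station xy [0.03884289 0.01027046] z 0.08367258606469558 tool delta [ 0.07084507 -0.10646697 -0.00142203] turn z 0.0008326992002185563 zdir [ 0.001 -0.    -1.   ] F [ 1.1 -1.5 -0.6] gap 0.9816481175377841
```

View pics/s5.png

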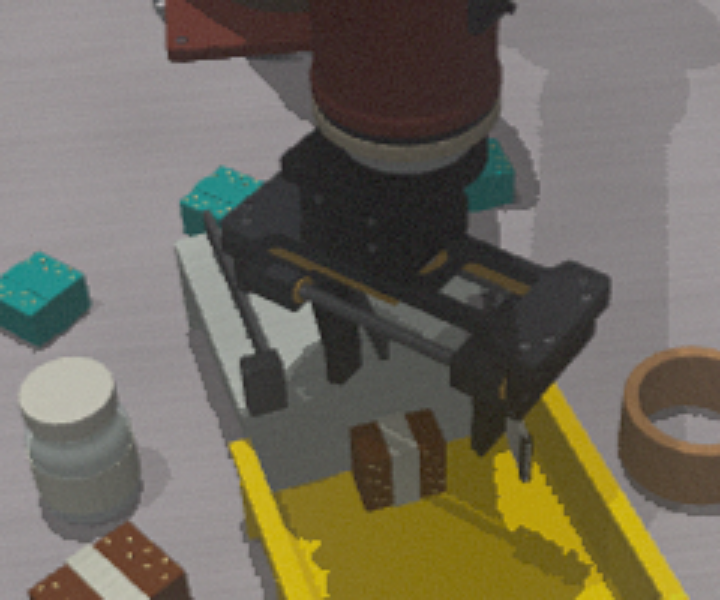

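The pack is in the tote at (400,460), clear of the fingers and the flap. I'll back out along the lane so the flap closes gently, then lift.

```bash
python3 - <<'E'
from h import *
from go import S,Y
p=capture("scene"); c=cloud(p)
M=np.array([[np.cos(Y),-np.sin(Y)],[np.sin(Y),np.cos(Y)]])
for e in outline_of("pack",p):
    k=c[e["region"]]; q=(k[:,:2]-S)@M
    print(e["confidence"].__round__(2),np.percentile(np.c_[q,k[:,2]],[3,97],axis=0).round(3).tolist())
E
python3 -m inch '[0,0,0,0.0058,-0.0082,0,0.086, 0,0,0,0.0058,-0.0082,0,0.086, 0,0,0,0.0058,-0.0082,0,0.086, 0,0,0,0.0058,-0.0082,0,0.086, 0,0,0,0.0058,-0.0082,0,0.086, 0,0,0,0.0058,-0.0082,0,0.086, 0,0,0,0.0058,-0.0082,0,0.086, 0,0,0,0.0058,-0.0082,0,0.086, 0,0,0,0.0058,-0.0082,0,0.086, 0,0,0,0.0058,-0.0082,0,0.086, 0,0,0,0.0058,-0.0082,0,0.086, 0,0,0,0,0,0,0.086]'; python3 go.py
```

```text
0.87 [[-0.278, -0.056, 0.006], [-0.228, -0.005, 0.035]]
0.75 [[-0.226, -0.194, 0.005], [-0.177, -0.139, 0.033]]
0.63 [[0.012, -0.02, 0.012], [0.042, 0.027, 0.053]]
0.5 [[-0.237, 0.043, 0.004], [0.057, 0.176, 0.258]]
time_s: 7.9
ee_pos: [0.5038, 0.0028, 0.0836]
ee_rot: [0.358, 0.934, 0.0, -0.0]
ft_force: [0.6, -0.1, -0.1]
finger_gap: 0.987
gripper_force: 0.0
t 7.9 station xy [-0.07258899  0.01100807] z 0.08362789530387235 tool delta [ 0.00616376 -0.01572846 -0.00137563] turn z 0.0010925189192978468 zdir [-0.     0.001 -1.   ] F [ 0.6 -0.1 -0.1] gap 0.9873907564418748
```

```bash
python3 -m inch '[0,0,0,0,0,-0.03,0.086, 0,0,0,0,0,-0.05,0.086, 0,0,0,0,0,-0.05,0.086, 0,0,0,0,0,-0.03,0.086, 0,0,0,0,0,0,0.086, 0,0,0,0,0,0,0.086]'
python3 - <<'E'
from h import *
p=capture("scene"); save("s6.png",cv2.resize(p["pixels"][120:400,140:460],(686,600)))
print(observe()["ee_pos"],observe()["ft_force"])
E
```

```text
time_s: 8.65
ee_pos: [0.5042, 0.0029, 0.2428]
ee_rot: [0.358, 0.934, -0.0, -0.0]
ft_force: [1.1, -0.1, -0.1]
finger_gap: 0.988
gripper_force: 0.0
[0.50393869 0.00285088 0.24247098] [-0.49359034 -1.2205897  -0.51181208]
```

View pics/s6.png

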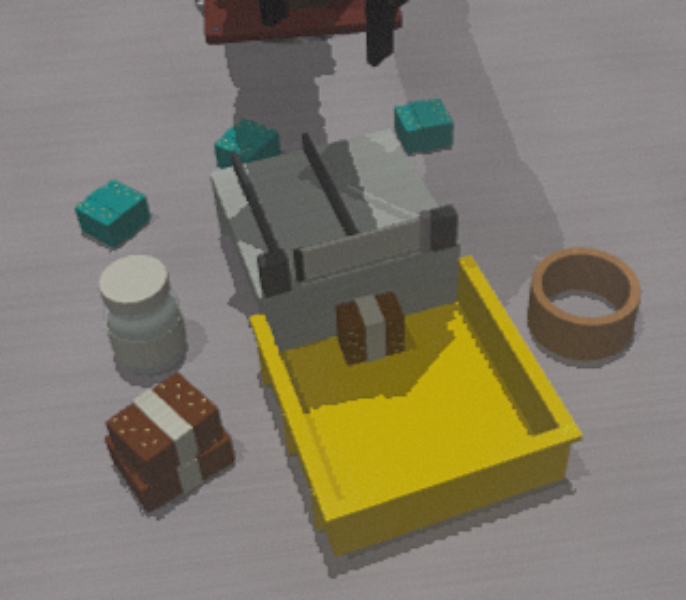

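The flap is shut at (360,245), the pack is in the tote at (370,328), and the bystanders haven't moved.

```bash
python3 -c "from rig import *; print(sign_off())"
```

```text
the job is handed in; nothing more can be done
None
```

The cake is in the yellow tote, the flap has swung shut behind it, and nothing else on the bench was moved; I handed the job in at about 8.7 s.

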